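Start the winged clamp screw of a board holder with the fork driver

TASK

On the board repair bench, pick up the standing T-handled driver with the two-pronged fork foot (not the one with the round socket, which stays where it is) and set it upright and centred over the winged screw of the board clamp, its prongs straddling the wings and standing fully down on the block, before turning anything. Then, keeping it square and down, turn it clockwise (seen from above) until the screw itself has turned an eighth of a turn, remembering the play before the prongs meet the wings. Let go and leave the driver standing upright over the screw.

Things in the scene. Friction and masses are not known exactly. Their poses are not given: they have to be found in the camera images.
- fork_driver: Driver to use, loose, about 0.2 kg, upright. Origin: on its axis, underside; z up. Foot: two steel prongs 30 mm high, each 12 (x) by 44 (y) mm; between them a slot 28 mm wide along y, open at both ends, roofed at 27 mm by a 56 mm disc (to 37 mm). Shank 16 mm thick. Black T-handle on top, height 70 to 92 mm, 18 mm (x) by 80 mm (y), parallel to the slot: pinch it across x, mid-bar. A half turn makes no difference.
- screw_seat (a point): Winged screw in the flat top of a dark grey 90 mm square block, 34 mm above the mat, on a fixed board clamp (the other block has a round knurled screw). Point on the screw axis at the block's top; z up, y along the wings, turning with the screw. Wings 48 (y) by 8 mm (x), head 20.5 mm high. Driver fits with its y along the wings' y within 20 degrees; seated, its origin is at this point, feet on the block.
- wing_screw (a joint): Turn of the winged screw in rad: 0 at the start, its lower stop; grows clockwise seen from above, up to 2.6. An eighth of a turn is 0.785. It turns stiffly (0.06 N m), stays where left, does not sink noticeably. The driver, set with its slot along the wings, turns about 0.45 rad (26 degrees) freely before its prongs meet the wings.
- socket_driver: Bystander, loose, to be left alone: a driver of the same height with the same T-handle (18 x 80 x 22 mm, top at 92 mm), but with one plain round socket 38 mm in diameter as its foot. Origin: centre of its underside; y along the handle. It and the fork driver may stand in either of two places.
Things that resemble listed ones, but are neither listed nor needed, are in the scene too. Leave any blue look-alike of the fork_driver alone.

How it is judged:
On the way, in this order (a step that is already met when the one before it is completed fails the run):
1. the fork driver stands upright, centred and fully down over the winged screw, which has not been turned yet (angle between fork_driver's own z axis and vertical below 0.18 rad and horizontal distance between fork_driver and screw_seat below 0.012 m and z of fork_driver in the frame of screw_seat below 0.007 m and value of joint wing_screw below 0.2 rad), for 0.2 s.
2. the screw has been turned clockwise about an eighth of a turn with the driver square on it (angle between fork_driver's own z axis and vertical below 0.18 rad and horizontal distance between fork_driver and screw_seat below 0.012 m and z of fork_driver in the frame of screw_seat below 0.007 m and value of joint wing_screw above 0.65 rad), for 0.1 s.
At the end, for the whole second after the job is handed in: The winged screw has been turned clockwise by at least 0.65 rad (asked: an eighth of a turn), and the fork driver stands at rest over it, released: upright within 10 degrees, its axis within 12 mm of the screw's, its feet within 7 mm of the block's top (all of step 2 and linear speed of fork_driver below 0.02 m/s and velocity of joint wing_screw below 0.1 rad/s); the robot touches nothing.
It fails at once if the screw is turned (more than 0.25 rad) without the fork driver standing square over it (upright within 14 degrees, within 16 mm of the axis, down within 12 mm) (value of joint wing_screw above 0.25 rad and not (angle between fork_driver's own z axis and vertical below 0.25 rad and horizontal distance between fork_driver and screw_seat below 0.016 m and z of fork_driver in the frame of screw_seat below 0.012 m)).
It fails at once if the round-socket driver is moved by more than 30 mm (distance of socket_driver from where it was at the start of the episode above 0.03 m).
It also fails if it takes over 40 s, if anything falls off the work surface, if the arm or the gripper's body presses on something with over 40 N, if the wrist force passes 120 N, or if a joint passes its speed limit or range.

ROBOT

A 6-joint arm with a two-finger parallel gripper is mounted at the origin on the work surface. World frame = base frame: x ahead of the robot, y to its left, z up, the work surface at z = 0. Lengths are in m, angles in rad, forces in N, time in s.
With the tool pointing down it reaches from about 0.25 to 0.725 m from the base axis. Payload 4 kg.
Tool frame: the origin (TCP) lies midway between the tips of the shut fingers; the grasp point (between the pads) lies 19 mm behind it (bot.grip_point_offset is the distance from the TCP to the grasp point, in m); z points along the fingers, y is the line along which they close (so a half turn about z gives the same grasp; the last joint's range is limited). The gripper opens to 85 mm and grips with 20 to 120 N. Pads are 22 mm wide; open, the fingers measure 114 mm over their backs; the gripper's body (76 mm by 85 mm) begins 54 mm behind the grasp point. The pads swing forward as they close: fully open they stand 13 mm farther back than shut.
Start: joints at [-1.282, 0.241, 0.005, 1.335, 0, 1.571], TCP at [0.142, -0.479, 0.231] pointing down, gripper open.
Joint ranges: [-2.72, 2.72], [-1.05, 1.87], [-1.09, 1.28], [-1.99, 2.15], [-1.42, 1.44], [-3.14, 3.14]. Speed limits (rad/s): [2.79, 2.79, 3.14, 3.14, 3.14, 3.14].

INTERFACE

Orientations are given as a unit quaternion [x, y, z, w].
In Python, from workcell import bot gives the robot as it stands.
- The arm moves only by the tool step_arm, never from a script. Its argument "targets" is text: rows parted by semicolons, each of 7 numbers parted by spaces: the opening, from -1 (shut) to 1 (fully open), so that 0 is half open, then the shift along the world's x, y, z normalised to -1 to 1, where 1 is 0.5 m, then the turn, a rotation vector about the world's x, y, z normalised to -1 to 1, where 1 is pi/4 rad. In form: gripper x y z wx wy wz; .... A call has 1 to 10 rows; each row is the pose to reach, as a shift and turn from the pose commanded when the call began; what a row does not reach only later rows make up. A row lasts 1/12 s, in which the tool goes at most 41.7 mm and 7.16 degrees, less where a joint would pass 70% of its speed; a pose out of reach is approached as far as the arm can. A call with a number of a shift or a turn outside -1 to 1 is refused whole. A call with a gripper value outside its range is refused whole. The fingers move at their own pace and stop on an object; the grip force is fixed at half the most. Time passes only in rows, so rows that repeat a pose let the fingers close. It gives the time, the measured TCP pose, the force, the opening and the grip force at its end, in the units of the state.
- bot.get_obs(): the state, without advancing time (a new reading comes with each control period).
- bot.camera(name): name is "side" or "top" or "wrist"; returns the picture (480x640x3 uint8, red, green, blue); there is no depth.
- bot.camera_info(name): a dict with "vertical_fov" (degrees; the focal length in pixels is half the picture's height over the tangent of half this angle, whatever the lens; pixels are square), "cx", "cy" (the principal point, pixels), "pose" (4x4, takes a point from camera to world coordinates). Camera axes: x right, y up, looking along -z (the intrinsics and any distortion apply to the point x, -y, -z); pixel columns grow to the right and rows downward; lengths in m; the calibration is good to about 2 mm. A picture is of the moment at which its call begins: read the wrist's pose just before it. camera_info takes no time and is no camera call; for the wrist camera it gives the pose at the moment of the call.
- bot.job_done(): hands the job in; it is judged then, once.
The state is a dict: "clock": time; "joint_pos": joint angles; "joint_vel": joint speeds; "tau": joint torques, N m; "eef_pos": TCP position; "tool_rot": TCP orientation; "ft_force": force on the tool from outside, world axes, zero at the start; "ft_torque": the same for the moment, N m; "grip_width": finger opening in m; "grasp_force": force on a finger pad.
Only numpy, scipy, OpenCV 4.12 (cv2) and the standard library are available. Lean on these libraries where they do the work, as an engineer would, in place of code of your own. Each camera call takes 0.05 s, during which the arm holds its last target. There are 200 camera calls.

## Working session

There is one attempt and no reset: what is moved stays moved. The work goes in short steps, Python scripts to look and compute and a tool call to move; the robot and the scene stay as the last step left them, time stands still between calls to the robot, and variables do not carry over. Pictures are saved under pics/ and viewed, at most 10 in all, crops included, and the job is handed in when it is done.

Besides the shell and the picture viewer there is one more tool, called after "Call:" as a command line: name --argument value ..., lists and objects as JSON in quotes. step_arm: Moves the arm, as the interface text tells. Scaled input: -1 to 1 covers 0.5 m each way for a shift and pi/4 rad each way for a turn. Its arguments: {"type":"object","properties":{"targets":{"type":"string"}},"required":["targets"]}

```bash
mkdir -p pics; ls
python3 - <<'E'
from workcell import bot
import cv2,json
for n in("top","side"):
    cv2.imwrite(f"pics/{n}0.png",bot.camera(n)[:,:,::-1]); i=bot.camera_info(n); print(n,i)
print(bot.get_obs())
E
```

```text
pics
top {'vertical_fov': 53.423175684974304, 'cx': 309.0921440181095, 'cy': 237.50335005499318, 'pose': array([[ 0.00200942,  0.99531016, -0.09671426,  0.44189076],
       [-0.99991236,  0.00326544,  0.01283033, -0.21729121],
       [ 0.01308598,  0.09668   ,  0.99522949,  0.89471199],
       [ 0.        ,  0.        ,  0.        ,  1.        ]])}
side {'vertical_fov': 52.99124652064238, 'cx': 316.35201375624837, 'cy': 246.62743848493676, 'pose': array([[-0.98694008,  0.09988901, -0.12637829,  0.40627834],
       [-0.16004814, -0.51905185,  0.83962478,  0.57942149],
       [ 0.01827241,  0.84888596,  0.52826012,  0.55431342],
       [ 0.        ,  0.        ,  0.        ,  1.        ]])}
{'clock': 0.1, 'joint_pos': array([-1.28202292e+00,  2.41366268e-01,  3.89568604e-03,  1.33523178e+00,
       -1.65981895e-05,  1.57080127e+00]), 'joint_vel': array([ 0.00073077, -0.001465  ,  0.00056226,  0.00155751, -0.00079636,
       -0.00070216]), 'tau': array([-2.84715843e-04, -3.73138046e+01,  2.53010166e+01,  1.08507858e-02,
       -2.49218289e-05, -5.78430530e-06]), 'eef_pos': array([ 0.14222375, -0.47876068,  0.23050172]), 'tool_rot': array([ 9.89594242e-01,  1.43883035e-01, -1.45340621e-04, -9.41907074e-04]), 'ft_force': array([ 0.43262056, -0.31534206, -0.37986879]), 'ft_torque': array([ 0.04691973, -0.01509538, -0.02647926]), 'grasp_force': 0.0, 'grip_width': 0.08552832728461654}
```

View pics/top0.png

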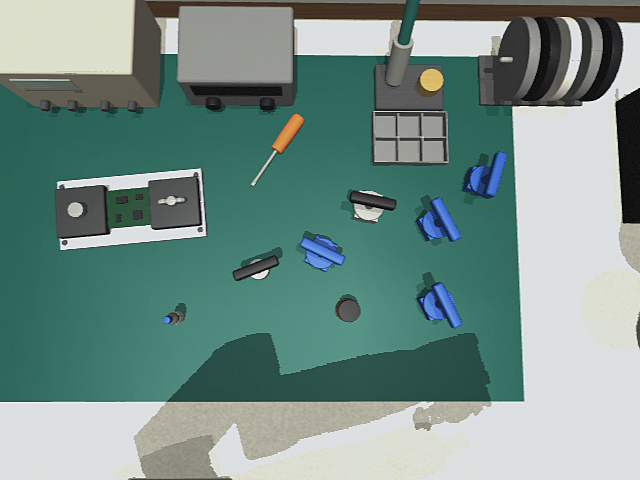

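View pics/side0.png

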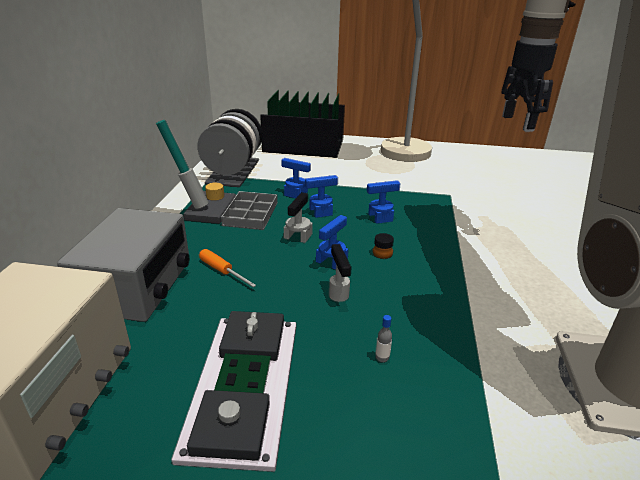

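Top view: the fork driver is the black handle at about (373,200), with a pale wide foot. The socket driver is at (256,267), and the winged screw is on the block at about (172,200). In the side view the fork's two prongs show at (297,225) and the socket at (340,285). Next I measure them.

```bash
cat > h.py <<'E'
from workcell import bot
import numpy as np, cv2
def ray(n,uv,z,info=None):
    i=info or bot.camera_info(n); f=240/np.tan(np.radians(i["vertical_fov"]/2)); P=i["pose"]
    uv=np.atleast_2d(np.asarray(uv,float))
    d=np.c_[(uv[:,0]-i["cx"])/f,-(uv[:,1]-i["cy"])/f,-np.ones(len(uv))]@P[:3,:3].T
    o=P[:3,3]; return o+d*((z-o[2])/d[:,2])[:,None]
def proj(n,p,info=None):
    i=info or bot.camera_info(n); f=240/np.tan(np.radians(i["vertical_fov"]/2)); P=i["pose"]
    c=(np.atleast_2d(p)-P[:3,3])@P[:3,:3]
    return np.c_[i["cx"]+f*c[:,0]/-c[:,2], i["cy"]-f*c[:,1]/-c[:,2]]
def blob(mask,roi):
    x0,y0,x1,y1=roi; m=np.zeros(mask.shape,np.uint8); m[y0:y1,x0:x1]=mask[y0:y1,x0:x1]
    cs,_=cv2.findContours(m,cv2.RETR_EXTERNAL,cv2.CHAIN_APPROX_NONE)
    return max(cs,key=cv2.contourArea)[:,0,:]
def rect(p):  # metric rectangle of world points
    (c,s,a)=cv2.minAreaRect((p[:,:2]*1000).astype(np.float32)); return np.round(c,1),np.round(s,1),round(a,1)
E
python3 - <<'E'
from h import *
t=cv2.imread("pics/top0.png"); s=cv2.imread("pics/side0.png")
g=t.max(2); gs=s.max(2)
for nm,roi in(("fork",(340,180,405,225)),("sock",(225,245,290,290))):
    c=blob((g<70).astype(np.uint8),roi); print(nm,"top",c.min(0),c.max(0),rect(ray("top",c,.092)))
for nm,roi in(("forkS",(280,185,312,226)),("sockS",(322,240,358,282))):
    c=blob((gs<60).astype(np.uint8),roi); print(nm,c.min(0),c.max(0),rect(ray("side",c,.085)))
sat=t.max(2).astype(int)-t.min(2)
blk=((g>25)&(g<100)&(sat<22)).astype(np.uint8); blk=cv2.morphologyEx(blk,cv2.MORPH_CLOSE,np.ones((15,15)))
for roi in((140,165,206,240),(50,175,112,245)):
    c=blob(blk,roi); print("block",c.min(0),c.max(0),rect(ray("top",c,.034)))
c=blob(((g>110)&(sat<60)).astype(np.uint8),(153,185,194,222)); print("wing",c.min(0),c.max(0),rect(ray("top",c,.05)))
c=blob(((gs>110)).astype(np.uint8),(238,316,268,345)); print("wingS",c.min(0),c.max(0),rect(ray("side",c,.05)))
a=cv2.resize(t[170:240,140:210],(400,400),interpolation=2); b=cv2.resize(t[175:245,335:405],(400,400),interpolation=2)
cv2.imwrite("pics/z0.png",np.hstack([a,b]))
E
```

```text
fork top [349 191] [395 210] (array([ 581.9, -335. ]), array([79.6, 25.3]), 79.1)
sock top [233 255] [278 280] (array([ 467.9, -138.1]), array([21.5, 79.9]), 20.8)
forkS [288 192] [307 215] (array([ 585.7, -332.7]), array([113. ,  30.9]), 80.2)
sockS [322 244] [351 276] (array([ 481.4, -128. ]), array([ 49.3, 105. ]), 22.8)
block [140 172] [205 239] (array([583.8,  20.2]), array([124., 118.]), 1.3)
block [ 55 185] [111 244] (array([566.1, 181.3]), array([111.4, 101.2]), 2.4)
wing [158 196] [184 204] (array([590.5,  18.7]), array([14.5, 46.3]), 0.2)
wingS [247 316] [257 331] (array([589.8,  22.3]), array([15.7, 35.7]), 16.2)
```

View pics/z0.png

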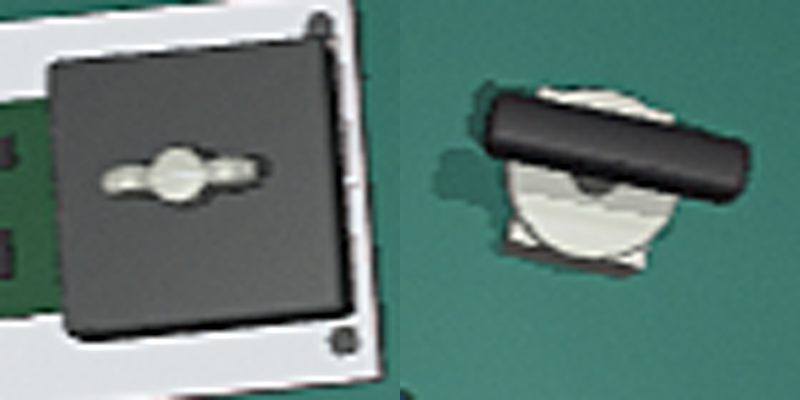

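The zoom shows the wings running at about 96° from world x, with the head at pixel (171,200). The fork handle's long axis is at about 79°, its length measures 79.6 mm as expected, and its centre is near (0.584, -0.335). I'll go to a hover above it.

Call:
step_arm --targets "1 0.884 0.288 -0.08 0 0 1;1 0.884 0.288 -0.08 0 0 1;1 0.884 0.288 -0.08 0 0 1;1 0.884 0.288 -0.08 0 0 1;1 0.884 0.288 -0.08 0 0 1;1 0.884 0.288 -0.08 0 0 1;1 0.884 0.288 -0.08 0 0 1;1 0.884 0.288 -0.08 0 0 1;1 0.884 0.288 -0.08 0 0 1;1 0.884 0.288 -0.08 0 0 1"

```text
clock: 0.93
eef_pos: [0.5386, -0.3495, 0.1947]
tool_rot: [0.859, 0.512, -0.0, -0.001]
ft_force: [0.8, -0.4, 0.7]
grip_width: 0.0852
grasp_force: 0.0
```

Call:
step_arm --targets "1 0.09 0.029 -0.09 0 0 0.389;1 0.09 0.029 -0.09 0 0 0.389;1 0.09 0.029 -0.09 0 0 0.389;1 0.09 0.029 -0.09 0 0 0.389;1 0.09 0.029 -0.09 0 0 0.389"

```text
clock: 1.35
eef_pos: [0.5819, -0.3359, 0.1497]
tool_rot: [0.772, 0.636, -0.0, -0.001]
ft_force: [0.7, -0.2, -0.2]
grip_width: 0.0854
grasp_force: 0.0
```

```bash
cat >> h.py <<'E'
def yaw(o):  # direction of the tool's y axis, deg
    from scipy.spatial.transform import Rotation as R
    v=R.from_quat(o["tool_rot"]).apply([0,1,0]); return np.degrees(np.arctan2(v[1],v[0]))
E
python3 - <<'E'
from h import *
o=bot.get_obs(); i=bot.camera_info("wrist"); im=bot.camera("wrist")[:,:,::-1]; cv2.imwrite("pics/w1.png",im)
print(o["eef_pos"],yaw(o),o["joint_pos"]); print(i)
print("head top",ray("top",(171.2,200.5),.0545), "block ctr",ray("top",(175,202.7),.034))
tp=ray("top",[(161.3,201.5),(182,199.4)],.05); print("wing tips",tp,np.degrees(np.arctan2(*(tp[0]-tp[1])[[1,0]])))
print("side head proj",proj("side",ray("top",(171.2,200.5),.0545)))
print("expected handle ends in wrist",proj("wrist",[[.584+.04*np.cos(np.radians(79))*k,-.335+.04*np.sin(np.radians(79))*k,.092] for k in(-1,0,1)],i))
E
```

```text
[ 0.5818817  -0.33585111  0.14969459] -11.016700091459484 [-5.23403373e-01  6.29409528e-01  3.90426364e-01  1.33356530e+00
 -1.51638534e-04  1.23967114e+00]
{'vertical_fov': 70.45906969666181, 'cx': 326.0520738872267, 'cy': 239.31262490362022, 'pose': array([[ 0.98149028,  0.1839816 ,  0.05317526,  0.5952637 ],
       [-0.19150456,  0.94530479,  0.26405467, -0.26994757],
       [-0.00168563, -0.26935039,  0.96304077,  0.29189896],
       [ 0.        ,  0.        ,  0.        ,  1.        ]])}
head top [[0.58879116 0.01702648 0.0545    ]] block ctr [[0.58835336 0.01573443 0.034     ]]
wing tips [[ 0.58769478  0.03583678  0.05      ]
 [ 0.59165078 -0.00088856  0.05      ]] 96.14812324500804
side head proj [[253.41821411 319.00251607]]
expected handle ends in wrist [[328.77002779 313.48313628]
 [328.863454   255.02750899]
 [328.96697048 190.25851647]]
```

View pics/w1.png

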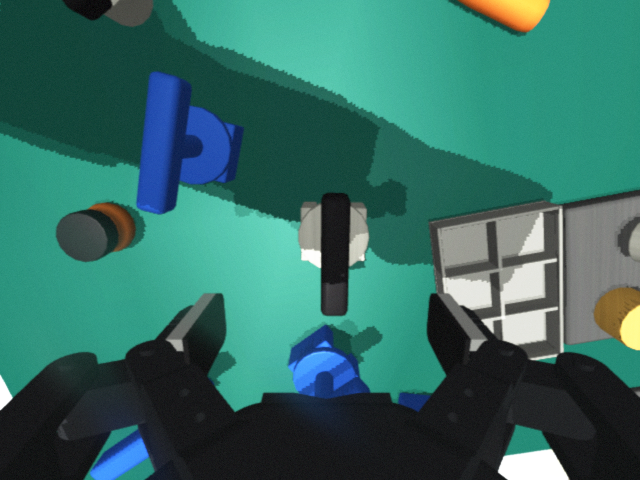

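The wrist view shows the fork handle centred at (335,255), with its ends at rows 193 and 316. That is 6 px right of the prediction, so the handle sits about 3.5 mm farther in x. The descent path is clear, so I go down and close.

Call:
step_arm --targets "1 0.008 -0.002 -0.1 0 0 0;1 0.008 -0.002 -0.15 0 0 0;1 0.008 -0.002 -0.181 0 0 0;1 0.008 -0.002 -0.181 0 0 0;0.2 0.008 -0.002 -0.181 0 0 0;-0.2 0.008 -0.002 -0.181 0 0 0;-1 0.008 -0.002 -0.181 0 0 0;-1 0.008 -0.002 -0.181 0 0 0;-1 0.008 -0.002 -0.181 0 0 0;-1 0.008 -0.002 -0.181 0 0 0"

```text
clock: 2.23
eef_pos: [0.5871, -0.3377, 0.0618]
tool_rot: [0.771, 0.636, 0.001, 0.001]
ft_force: [0.9, -0.5, -0.7]
grip_width: 0.0172
grasp_force: 58.6
```

Call:
step_arm --targets "-1 0 0 0 0 0 0;-1 0 0 0.06 0 0 0;-1 0 0 0.14 0 0 0;-1 0 0 0.2 0 0 0;-1 0 0 0.26 0 0 0;-1 0 0 0.26 0 0 0;-1 0 0 0.26 0 0 0"

```text
clock: 2.82
eef_pos: [0.5872, -0.3378, 0.1923]
tool_rot: [0.771, 0.636, 0.001, 0.002]
ft_force: [1.1, -0.0, -1.8]
grip_width: 0.0176
grasp_force: 59.2
```

Run:
```python
from h import *
o=bot.get_obs(); i=bot.camera_info("wrist"); im=bot.camera("wrist")[:,:,::-1]; s=bot.camera("side")[:,:,::-1]
print(o["eef_pos"],yaw(o),o["grip_width"],o["grasp_force"])
a=cv2.resize(im[150:450,120:560],(440,300)); b=cv2.resize(s[90:240,220:400],(360,300)); cv2.imwrite("pics/w2.png",np.hstack([a,b]))
print(proj("wrist",o["eef_pos"],i),proj("side",o["eef_pos"]))
```

```text
[ 0.58722151 -0.3377616   0.19232691] -10.943436551603368 0.017646211426007506 59.168468713760376
[[325.51219158 297.32420706]] [[297.56637832 155.21880392]]
```

View pics/w2.png

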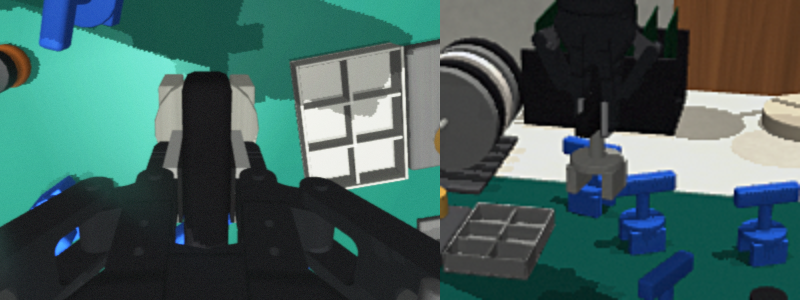

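The driver hangs upright in the gripper. In the wrist view the far end of the handle is at about (327,222). I'll check how far off-centre along the handle I've gripped it.

Run:
```python
from h import *
o=bot.get_obs(); i=bot.camera_info("wrist"); t=o["eef_pos"]; z0=t[2]-.0618
a=np.radians(79.05); ax=np.array([np.cos(a),np.sin(a)]); nx=np.array([ax[1],-ax[0]])
for uv,z in(((327,222),.092),((327,222),.07),((325,395),.092)):
    d=ray("wrist",uv,z0+z,i)[0,:2]-t[:2]; print(uv,z,"along",d@ax,"across",d@nx)
for k in(-40,40):
  for z in(.07,.092): print(k,z,proj("wrist",[*(t[:2]+ax*k/1000),z0+z],i))
# disc edges in wrist: 56 mm disc, z .037
for k in(-1,1): print("disc",proj("wrist",[*(t[:2]+nx*.028*k),z0+.037],i))
print("disc far",proj("wrist",[*(t[:2]+ax*.028),z0+.037],i))
im=cv2.imread("pics/w2.png"); 
tgt=np.array([.5888,.0165]); print("to seat",tgt-t[:2], "yaw of handle x ->6.1:",6.1-yaw(o),"q1",np.degrees(o["joint_pos"][[0,5]]))
```

```text
(327, 222) 0.092 along 0.04197123408613338 across 0.0006815809702299482
(327, 222) 0.07 along 0.037023194671167665 across 0.0006794298571970386
(325, 395) 0.092 along -0.027554282020035178 across -7.313259453147663e-05
-40 0.07 [[325.46556014 383.88698186]]
-40 0.092 [[325.2170855  420.98027647]]
40 0.07 [[325.31108995 214.75687416]]
40 0.092 [[324.98786519 227.67704859]]
disc [[272.55256546 276.86197683]]
disc [[378.87794979 276.94611685]]
disc far [[325.65835829 225.09970746]]
to seat [0.00350702 0.35318915] yaw of handle x ->6.1: 17.045990448848215 q1 [-29.90913774  71.03693729]
```

Call:
step_arm --targets "-1 0.004 0.08 0 0 0 0.05;-1 0.004 0.16 0 0 0 0.1;-1 0.004 0.24 0 0 0 0.15;-1 0.004 0.32 0 0 0 0.2;-1 0.004 0.4 0 0 0 0.25;-1 0.004 0.48 0 0 0 0.3;-1 0.004 0.55 0 0 0 0.34;-1 0.004 0.62 0 0 0 0.378;-1 0.004 0.68 -0.02 0 0 0.378;-1 0.004 0.71 -0.06 0 0 0.378"

```text
clock: 3.75
eef_pos: [0.5882, 0.0218, 0.1599]
tool_rot: [0.667, 0.745, 0.001, -0.0]
ft_force: [0.9, 0.3, -0.9]
grip_width: 0.017
grasp_force: 59.2
```

Call:
step_arm --targets "-1 0 0 0 0 0 0;-1 0 0 0 0 0 0;-1 0 0 0 0 0 0"

```text
clock: 4.0
eef_pos: [0.5873, 0.0172, 0.1588]
tool_rot: [0.669, 0.743, -0.001, -0.001]
ft_force: [0.1, -0.2, -0.8]
grip_width: 0.0172
grasp_force: 59.0
```

Run:
```python
from h import *
o=bot.get_obs(); i=bot.camera_info("wrist"); im=bot.camera("wrist")[:,:,::-1]; s=bot.camera("side")[:,:,::-1]
t=o["eef_pos"]; print(t,yaw(o),np.degrees(o["joint_pos"][[0,5]]),o["grip_width"],o["ft_force"])
a=im[100:460,120:560]; b=cv2.resize(s[220:370,170:320],(360,360),interpolation=2); cv2.imwrite("pics/w3.png",np.hstack([a,b]))
print("seat",proj("wrist",[.589,.0170,.034],i),proj("side",[.589,.017,.034]))
an=np.radians(yaw(o)); nx=np.array([np.cos(an),np.sin(an)]);ax=np.array([-nx[1],nx[0]]); z0=t[2]-.0618
for p in[(-.026,.022),(-.014,.022),(.014,.022),(.026,.022),(-.026,-.022),(.026,-.022)]:
    q=[*(t[:2]+nx*p[0]+ax*p[1]),z0]; print(p,proj("side",q).round(1)-[170,220],proj("wrist",q,i).round(1)-[120,100])
```

```text
[0.58728496 0.0171652  0.15881961] 6.040517009961955 [ 1.69181425 85.65131593] 0.01724391950503172 [ 0.11361353 -0.18558935 -0.78189483]
seat [[328.61326078 230.73144467]] [[253.94673181 328.8372172 ]]
(-0.026, 0.022) [[97.8 87.8]] [[164.1 120.7]]
(-0.014, 0.022) [[89.8 87.4]] [[183.6 120.7]]
(0.014, 0.022) [[71.2 86.4]] [[229.2 120.7]]
(0.026, 0.022) [[63.2 86. ]] [[248.8 120.7]]
(-0.026, -0.022) [[101.8  69.9]] [[166.3 186.9]]
(0.026, -0.022) [[68.8 68.3]] [[246.5 187. ]]
```

View pics/w3.png

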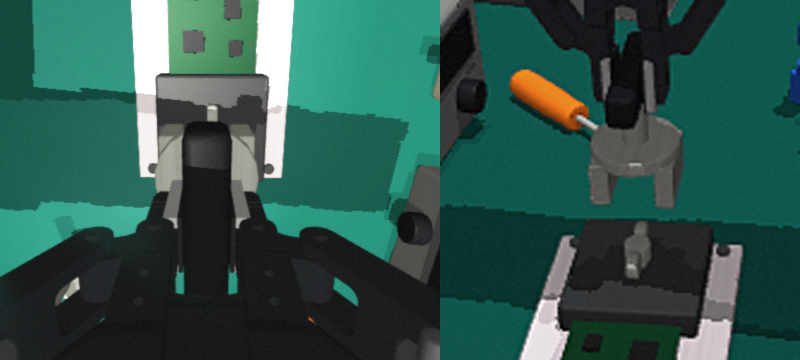

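In the side view the prong bottoms sit at crop columns 592–609 and 656–680, row about 205, which matches the prediction. The wings below are at about (636,250), and in the wrist view the +y wing tip pokes out at about (332,207). A last numeric check of where the seat is:

Run:
```python
from h import *
i=bot.camera_info("wrist"); a=cv2.imread("pics/w3.png")
g=a.max(2)
w=g[95:120,195:230]; print(w[8:22:2])
print("wrist tip ray",ray("wrist",(332,207),.05,i))
for k in(-24,24): print(proj("side",[.589-.1045*k/1e3,.017+.9945*k/1e3,.045]),proj("wrist",[.589-.1045*k/1e3,.017+.9945*k/1e3,.045],i))
s=cv2.imread("pics/side0.png"); gs=s.max(2)
print(gs[312:336,240:266:1][::2])
```

```text
[[127 135 134 134 135 135 134 133 134 132 133 133 127 111 101 119 120 123
  122 120 117 115 114 118 126 127 123 123 123 123 124 125 121 122 124]
 [ 57  64  62  68  66  63  60  65  69  93 116 119 133 141 133 140 151 152
  145 133 122  95  66  60  59  68  97 121 125 123 126 124 121 119 121]
 [ 51  51  53  54  51  54  57  53  51  52  56  76 148 205 225 233 233 231
  229 224 201 167 108  61  53  54  58  66  91 111 110 112 108 110 111]
 [ 54  56  54  48  54  55  57  53  54  56  52  70 115 150 161 168 168 175
  204 221 206 176 113  66  51  50  56  56  54  53  57  50  53  53  55]
 [ 52  55  56  51  58  55  55  47  54  53  53  73 119 152 159 155 151 157
  153 156 156 143 105  61  54  55  53  53  54  50  57  52  53  52  51]
 [ 49  52  53  52  55  53  54  53  53  56  56  72 124 156 160 163 159 157
  156 158 155 147 105  59  51  54  53  52  52  52  55  51  56  54  58]
 [ 52  54  52  55  53  50  52  54  54  52  59  68 124 159 163 160 160 159
  160 154 158 145 103  61  51  50  52  56  51  55  56  54  49  52  53]]
wrist tip ray [[0.59054072 0.03859869 0.05      ]]
[[256.05192386 313.82956474]] [[3
[... 695 characters left out ...]
86 177  86
   51  58  60  59  59  60  60  61]
 [ 59  60  59  58  60  58  53  70  99 148 163 166 168 178 168  97  85  74
   56  61  58  59  59  60  59  60]
 [ 61  61  59  60  60  60  57  79 151 182 179 180 156  60  95  91  84  74
   57  61  60  60  58  59  61  60]
 [ 60  60  59  60  57  31  31  91 185 188 208 215 110  65  79  91  84  58
   60  60  60  56  61  61  59  56]
 [ 59  60  58  60  56  32  26  70 170 179 177 169  96  59  83  70  31  50
   57  61  58  60  58  59  58  60]
 [ 60  61  60  59  61  61  56  61  97 108 109 109  69  49  25  50  50  52
   60  59  61  59  59  60  59  60]
 [ 59  59  59  60  61  57  33  61  85  86  90  98  67  34  60  61  60  58
   59  61  61  58  59  60  60  60]]
```

Wrist and side views both put the seat about 2 mm farther in x, at about 0.591. I'll shift by +3.5 mm and come down to just above the block.

Call:
step_arm --targets "-1 0.007 0.002 0 0 0 0;-1 0.007 0.002 -0.03 0 0 0;-1 0.007 0.002 -0.05 0 0 0;-1 0.007 0.002 -0.07 0 0 0;-1 0.007 0.002 -0.09 0 0 0;-1 0.007 0.002 -0.105 0 0 0;-1 0.007 0.002 -0.115 0 0 0;-1 0.007 0.002 -0.115 0 0 0;-1 0.007 0.002 -0.115 0 0 0"

```text
clock: 4.85
eef_pos: [0.5915, 0.0188, 0.1023]
tool_rot: [0.669, 0.744, -0.0, -0.0]
ft_force: [0.4, 0.7, -1.9]
grip_width: 0.017
grasp_force: 59.2
```

Call:
step_arm --targets "-1 0 0 0 0 0 0;-1 0 0 -0.004 0 0 0;-1 0 0 -0.008 0 0 0;-1 0 0 -0.010 0 0 0;-1 0 0 -0.010 0 0 0"

```text
clock: 5.27
eef_pos: [0.5914, 0.0188, 0.0974]
tool_rot: [0.669, 0.744, -0.0, -0.0]
ft_force: [0.6, -0.4, -1.3]
grip_width: 0.017
grasp_force: 59.2
```

Call:
step_arm --targets "-1 0 0 -0.002 0 0 0;-1 0 0 -0.003 0 0 0;-1 0 0 -0.004 0 0 0;-1 0 0 -0.005 0 0 0;-1 0 0 -0.005 0 0 0"

```text
clock: 5.68
eef_pos: [0.5917, 0.0189, 0.0957]
tool_rot: [0.669, 0.744, 0.0, 0.0]
ft_force: [-1.0, 0.8, 3.4]
grip_width: 0.0173
grasp_force: 59.7
```

Run:
```python
from h import *
o=bot.get_obs(); i=bot.camera_info("wrist"); im=bot.camera("wrist")[:,:,::-1]; s=bot.camera("side")[:,:,::-1]
t=o["eef_pos"]; print(t,yaw(o),o["ft_force"],o["ft_torque"])
a=im[100:460,120:560]; b=cv2.resize(s[250:370,190:310],(360,360),interpolation=2); cv2.imwrite("pics/w4.png",np.hstack([a,b]))
```

```text
[0.59166612 0.01886807 0.09566531] 6.064864683585417 [-1.04724721  0.80442515  3.42532863] [-0.06835648  0.39905656 -0.01621053]
```

View pics/w4.png

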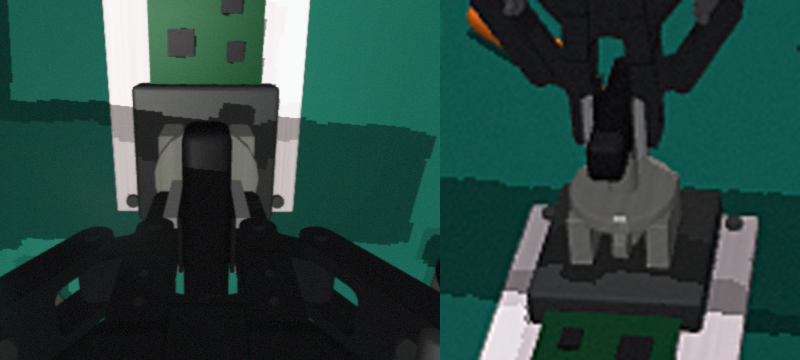

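The fork is seated: contact came at TCP z 0.0957, against 0.0958 expected. The wing tip at (620,240) is centred between the prongs at 593 and 647. Now I turn it clockwise in two parts: 45°, then about 27°.

Call:
step_arm --targets "-1 0 0 0 0 0 -0.1;-1 0 0 0 0 0 -0.2;-1 0 0 0 0 0 -0.3;-1 0 0 0 0 0 -0.4;-1 0 0 0 0 0 -0.5;-1 0 0 0 0 0 -0.6;-1 0 0 0 0 0 -0.7;-1 0 0 0 0 0 -0.8;-1 0 0 0 0 0 -0.9;-1 0 0 0 0 0 -1"

```text
clock: 6.62
eef_pos: [0.5917, 0.0187, 0.0957]
tool_rot: [0.903, 0.429, 0.0, 0.0]
ft_force: [-1.2, -0.1, 3.7]
grip_width: 0.0173
grasp_force: 59.9
```

Call:
step_arm --targets "-1 0 0 0 0 0 -0.1;-1 0 0 0 0 0 -0.2;-1 0 0 0 0 0 -0.3;-1 0 0 0 0 0 -0.4;-1 0 0 0 0 0 -0.5;-1 0 0 0 0 0 -0.58;-1 0 0 0 0 0 -0.61;-1 0 0 0 0 0 -0.61;-1 0 0 0 0 0 -0.61"

```text
clock: 7.37
eef_pos: [0.5919, 0.0185, 0.0957]
tool_rot: [0.979, 0.205, 0.0, 0.0]
ft_force: [-1.5, -1.0, 4.6]
grip_width: 0.017
grasp_force: 60.1
```

Run:
```python
from h import *
o=bot.get_obs(); i=bot.camera_info("wrist"); s=bot.camera("side")[:,:,::-1]; t0=bot.camera("top")[:,:,::-1]
t=o["eef_pos"]; print(t,yaw(o),o["ft_force"],o["ft_torque"],np.degrees(o["joint_pos"][5]),o["grip_width"])
a=cv2.resize(t0[150:250,120:240],(432,360),interpolation=2); b=cv2.resize(s[250:370,190:310],(360,360),interpolation=2); cv2.imwrite("pics/w5.png",np.hstack([a,b]))
```

```text
[0.59194918 0.01851657 0.0956626 ] -66.34458254864161 [-1.45260731 -1.02863084  4.61401385] [-0.31969434  0.45256205 -0.0611221 ] 158.1514258272014 0.017044153189326915
```

View pics/w5.png

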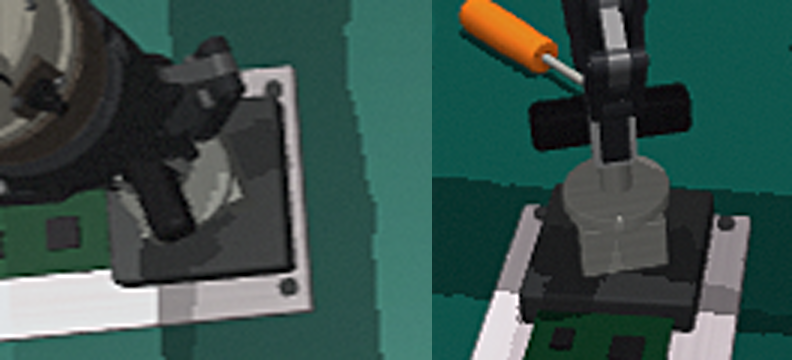

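The driver turned 72.4°, still down and level (TCP z unchanged at 0.0957). Less the 26° of play, the screw has turned about 46°. The side view shows the fork square on the block. Releasing and lifting away.

Call:
step_arm --targets "-0.4 0 0 0 0 0 0;-0.2 0 0 0 0 0 0;0 0 0 0 0 0 0;0.2 0 0 0 0 0 0;0.2 0 0 0 0 0 0;0.2 0 0 0 0 0 0;0.2 0 0 0.02 0 0 0;0.2 0 0 0.06 0 0 0;0.2 0 0 0.12 0 0 0;0.2 0 0 0.18 0 0 0"

```text
clock: 8.3
eef_pos: [0.5908, 0.0188, 0.1859]
tool_rot: [0.979, 0.205, -0.001, -0.0]
ft_force: [-0.0, 0.6, 0.1]
grip_width: 0.0515
grasp_force: 0.0
```

Call:
step_arm --targets "0.2 -0.08 -0.08 0.06 0 0 0;0.2 -0.16 -0.16 0.12 0 0 0;0.2 -0.24 -0.24 0.12 0 0 0;0.2 -0.3 -0.3 0.12 0 0 0;0.2 -0.3 -0.3 0.12 0 0 0;0.2 -0.3 -0.3 0.12 0 0 0;0.2 -0.3 -0.3 0.12 0 0 0"

```text
clock: 8.88
eef_pos: [0.4395, -0.1334, 0.2471]
tool_rot: [0.979, 0.202, 0.001, 0.001]
ft_force: [-0.0, 0.1, -0.4]
grip_width: 0.0515
grasp_force: 0.0
```

Run:
```python
from h import *
o=bot.get_obs(); s=bot.camera("side")[:,:,::-1]; t0=bot.camera("top")[:,:,::-1]
print(o["clock"],o["eef_pos"],o["grip_width"],o["ft_force"])
a=cv2.resize(t0[150:250,120:240],(432,360),interpolation=2); b=cv2.resize(s[250:370,190:310],(360,360),interpolation=2); cv2.imwrite("pics/w6.png",np.hstack([a,b]))
g=t0.max(2); 
for a in(-66.3,):
  r=np.radians(a+90); ax=np.array([np.cos(r),np.sin(r)])
  for k in(-.04,.04): print("handle end expected, crop px",((proj("top",[*(np.array([.591,.0175])+ax*k),.092])-[120,150])*3.6).round())
```

```text
8.8833 [ 0.43952348 -0.13342351  0.24711399] 0.05145225118492608 [-0.02607739  0.1443973  -0.43999966]
handle end expected, crop px [[194. 240.]]
handle end expected, crop px [[130.  87.]]
```

View pics/w6.png

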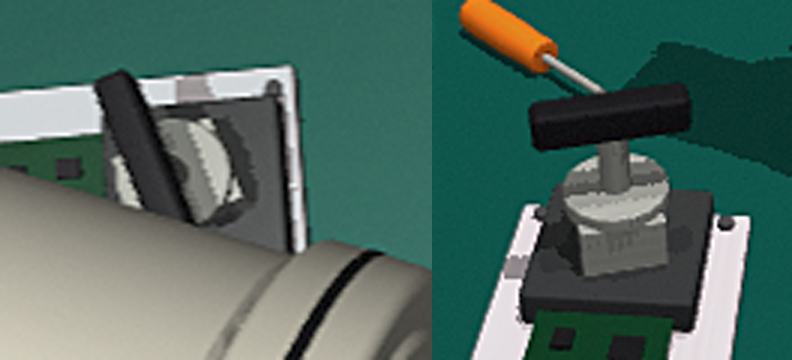

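After release the driver stands upright on the block in the same place, with its foot flat, and the arm is clear of everything. Handing in.

```bash
python3 -c "
from workcell import bot
print(bot.job_done())"
```

```text
the job is handed in; nothing more can be done
None
```

I handed the job in without getting a verdict back: the fork driver stands upright and released over the winged screw, which I turned clockwise about 46° (worked out from 72° of driver turn less the 26° of play, not seen directly), and the arm did not go near the socket driver.

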